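# Tighten the brass screw eye of a bakery hanging board with a rolling pin

### The arm

A 6-joint arm with a two-finger parallel gripper is mounted at the origin on the work surface. World frame = base frame: x ahead of the robot, y to its left, z up, the work surface at z = 0. Lengths are in mm, angles in rad, forces in N, time in s.
With the tool pointing down it reaches from about 300 to 850 mm from the base axis. Payload 5.4 kg.
Tool frame: the origin (TCP) lies between the finger pads; the fingertips stand 25 mm ahead of it and the grasp point (between the pads) lies 6 mm ahead of it; z points along the fingers, x is the direction in which the jaws open and shut, and the axes are right-handed (so a half turn about z gives the same grasp; the last joint's range is limited). The gripper opens to 85 mm and grips with 20 to 120 N. Pads are 22 mm wide; open, the fingers measure 114 mm over their backs; the gripper's body (76 mm by 85 mm) begins 54 mm behind the grasp point. The pads swing forward as they close: fully open they stand 13 mm farther back than shut.
Start: joints at [1.095, 0.158, 1.597, -0, 1.386, -0.21], TCP at [151.053, 554.788, 256.299] pointing down, gripper open.
Joint ranges: [-2.91, 2.91], [-0.94, 2.29], [0.18, 2.7], [-1.29, 4.43], [0.17, 2.64], [-3, 3]. Speed limits (rad/s): [2.57, 2.57, 3.14, 3.14, 3.14, 3.14].

### API

Orientations are given as [roll, pitch, yaw] about the fixed x, y, z axes, in that order (R = Rz(yaw) Ry(pitch) Rx(roll)).
In Python, from plant import env, imaging, ticket gives the robot as it stands.
- The arm moves only by the tool jog_arm, never from a script. Its argument "moves" is a list that holds one entry, the list of rows, each a list of 7 numbers: the finger opening in m, from 0 to 0.0854, then the shift along the world's x, y, z in m, then the turn, a rotation vector about the world's x, y, z in rad. In form: [[[fingers, x, y, z, wx, wy, wz], ...]]. A call has 1 to 8 rows; each row is the pose to reach, as a shift and turn from the pose commanded when the call began; what a row does not reach only later rows make up. A row lasts 1/12 s, in which the tool goes at most 41.7 mm and 7.16 degrees, less where a joint would pass 70% of its speed; a pose out of reach is approached as far as the arm can. A call with a gripper value outside its range is refused whole. The fingers move at their own pace and stop on an object; "force" is the grip in N (left out, the last holds). Time passes only in rows, so rows that repeat a pose let the fingers close. It gives the time, the measured TCP pose, the force and the opening at its end, in the units of the state.
- env.read_state(): the state, without advancing time (a new reading comes with each control period).
- imaging.grab_frame(name): name is "side" or "top"; returns (picture, depth): 384x512x3 uint8, red, green, blue; 384x512 float32, mm along the optical axis (not along the pixel's ray), 0 where there is no reading.
- imaging.camera_info(name): a dict with "intrinsics" (3x3 intrinsics, pixels), "extrinsics" (4x4, takes a point from world to camera coordinates). Camera axes: x right, y down, z forward; pixel columns grow to the right and rows downward; lengths in mm; the calibration is good to about 2 mm. A picture is of the moment at which its call begins. camera_info takes no time and is no camera call.
- ticket.hand_in(): hands the job in, once; it reports no verdict.
The state is a dict: "time": time; "joint_positions": joint angles; "qvel": joint speeds; "joint_torque": joint torques, N m; "eef_pos": TCP position; "tcp_rot": TCP orientation; "wrist_force": force on the tool from outside, world axes, zero at the start; "wrist_torque": the same for the moment, N m; "opening": opening from 0.0 (shut) to 1.0 (fully open).
Only numpy, scipy, OpenCV 4.12 (cv2) and the standard library are available. Lean on these libraries where they do the work, as an engineer would, in place of code of your own. Each camera call takes 0.05 s, during which the arm holds its last target. There are 200 camera calls.

### The job

The brass screw eye on the wooden hanging board is still slack. Take the thin rolling pin off its rest, slide it through the brass eye's loop and with it turn the eye clockwise, seen from above, until it is fully tight and its loop stands in line with the board's length. Then let go, leaving the pin resting in the brass loop; do not turn the steel eye.

Things in the scene. Friction and masses are not known exactly. Their poses are not given: they have to be found in the camera images.
- pin_mid (a point): Centre of the thin rolling pin: brown wooden rod, 24 mm thick, 220 mm long, round ends, both alike, 70 g. x runs along it. It lies loose and level, axis 46 mm above the bench, on a blue plastic rest with two notched cheeks (12 mm thick, 60 wide, tops 50 mm above the bench) centred 66 mm either side of the middle, 120 mm of pin free between them over an 8 mm base; it lifts straight out.
- brass_loop (a point): Centre of the opening of the brass eye's upright round loop, 73 mm above the bench: opening 36 mm, bar 11 mm thick, top at 102 mm. x is level, through the opening, square to the loop's plane; z is up, the axis the eye turns about. The pin has 6 mm play all round and swings about 40 degrees either way from square before it bites and turns the eye.
- brass_eye (a joint): Angle of the brass eye, rad: grows as it is turned clockwise seen from above; starts 0.45 to 0.8 below 0; 0 is fully tight, at a firm stop, its loop's plane along the board's length. Friction 0.12 N m; it stays where left. It stands midway across a dark wooden board fixed to the bench, 110 mm deep (roughly along world x), 340 long (roughly along y), 40 thick.
- steel_eye (a joint): Angle of the other eye, grey steel, same shape and size, about 180 mm from the brass one along the same board, either side; read the same way. It is already tight, at 0, and is to be left so.
Things that resemble listed ones, but are neither listed nor needed, are in the scene too. Of the things that look like the part that bears pin_mid, the middle-sized one is meant.

How it is judged:
By the outcome, as a careful person would: the job done as asked, in the order asked, and still so for the second after the job is handed in, with the robot touching nothing.
It also fails if it takes over 45 s, if anything falls off the work surface, if the arm or the gripper's body presses on something with over 40 N, if the wrist force passes 120 N, or if a joint passes its speed limit or range.

## Working session

There is one attempt and no reset: what is moved stays moved. The work goes in short steps, Python scripts to look and compute and a tool call to move; the robot and the scene stay as the last step left them, time stands still between calls to the robot, and variables do not carry over. Pictures are saved under pics/ and viewed, on a budget of 10 in all, crops included, one or two more only if the job needs it, and the job is handed in when it is done.

Besides the shell and the picture viewer there is one more tool, called after "Call:" by a JSON object that holds its "fn" and its "kwargs", one argument or row to a line. jog_arm: Moves the arm, as the interface text tells. Its arguments: {"type":"object","properties":{"moves":{"type":"array","items":{"type":"array","items":{"type":"array","items":{"type":"number"}}}},"force":{"type":"number"}},"required":["moves"]}

```bash
ls; mkdir -p pics; cat > h.py <<'E'
import numpy as np, cv2
from plant import env, imaging, ticket
def grab(n):
    p,d=imaging.grab_frame(n); np.savez(''+n+'.npz',p=p,d=d); return p,d
def load(n):
    z=np.load(''+n+'.npz'); return z['p'],z['d']
def cam(n):
    c=imaging.camera_info(n); return np.array(c['intrinsics']),np.array(c['extrinsics'])
def ray(n,u,v):
    K,E=cam(n); R,t=E[:3,:3],E[:3,3]; d=R.T@np.linalg.solve(K,np.array([u,v,1.])); return -R.T@t,d
def onz(n,u,v,z):
    c,d=ray(n,u,v); return c+d*(z-c[2])/d[2]
def cloud(n,d):
    K,E=cam(n); v,u=np.mgrid[:d.shape[0],:d.shape[1]]
    P=np.stack([(u-K[0,2])/K[0,0]*d,(v-K[1,2])/K[1,1]*d,d],-1)
    return (P-E[:3,3])@E[:3,:3]
def proj(n,X):
    K,E=cam(n); q=K@(E[:3,:3]@np.array(X,float)+E[:3,3]); return q[:2]/q[2]
E
python3 - <<'E'
from h import *
for n in('side','top'):
    p,d=grab(n); cv2.imwrite(f'pics/{n}0.png',cv2.resize(p[:,:,::-1],None,fx=1.5,fy=1.5,interpolation=3))
    print(n,cam(n)[0].round(1).tolist(),ray(n,256,192))
s=env.read_state();print(s['time'],s['eef_pos'],s['tcp_rot'])
E
```

```text
pics
side [[431.7, 0.0, 244.0], [0.0, 431.7, 183.1], [0.0, 0.0, 1.0]] (array([ 211.90550495, -722.47916164,  760.59799065]), array([ 0.22562985,  0.71933299, -0.65791168]))
top [[439.7, 0.0, 259.0], [0.0, 439.7, 188.5], [0.0, 0.0, 1.0]] (array([ 341.79572234,   78.16923834, 1292.84624   ]), array([ 0.07016396,  0.01748451, -0.99743698]))
0.1 [150.82393042 554.34752649 255.418424  ] [-3.14124028e+00  1.67194636e-03  1.30503559e+00]
```

View pics/side0.png

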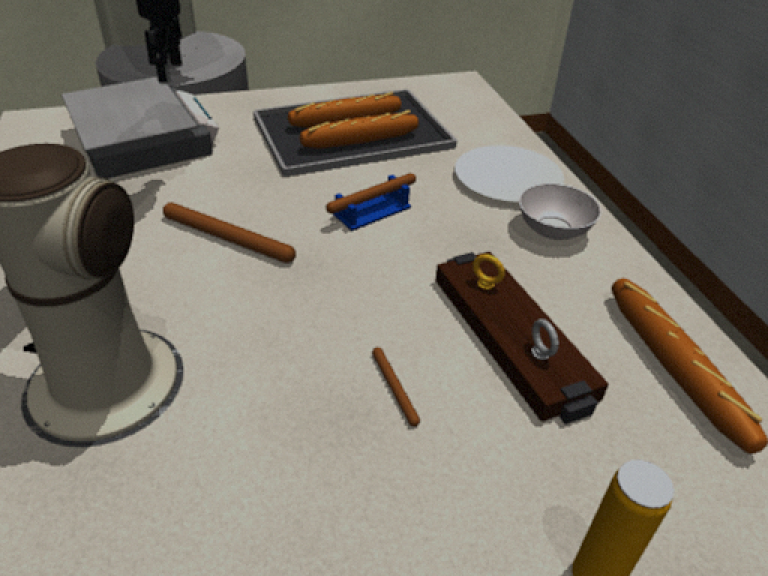

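View pics/top0.png

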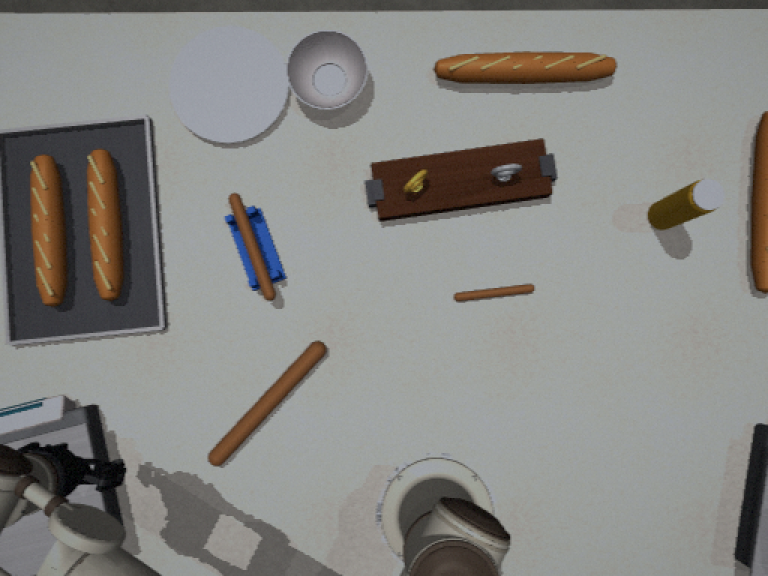

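The side view shows the pin on the blue rest at (370,195), the brass eye at (488,270) and the steel eye at (543,340). In the top view these are at (252,246), (416,182) and (507,172). There are three brown rods in the top view: a long one at (268,403), one on the blue rest at (252,246) and a short one at (494,292). The one on the rest is the middle-sized one and lies as described, so I'll confirm it in a crop and measure it.

```bash
python3 - <<'E'
from h import *
p,d=load('top'); P=cloud('top',d); hsv=cv2.cvtColor(p,cv2.COLOR_RGB2HSV)
def fit(Q):
    c=Q.mean(0); w=np.linalg.svd(Q-c,full_matrices=False)[2][0]; return c,w,np.ptp((Q-c)@w)
# rods: orange-brown
m=((hsv[...,0]<16)&(hsv[...,1]>120)&(hsv[...,2]>60)).astype(np.uint8)
n,l,st,c=cv2.connectedComponentsWithStats(m)
for i in range(1,n):
    if st[i,4]<80: continue
    r=cv2.minAreaRect(np.argwhere(l==i)[:,::-1].astype(np.float32)); b=cv2.boxPoints(r)
    W=np.array([onz('top',*x,46) for x in b]); 
    print('rod?',c[i].round(1),st[i,4],'ctr',W.mean(0).round(1),'sides',np.linalg.norm(W[1]-W[0]).round(1),np.linalg.norm(W[2]-W[1]).round(1),'zmed',np.median(P[l==i][:,2]).round(1),'yaw',np.degrees(fit(W[:,:2])[0:2][1] @ np.eye(2)).round(0) if 0 else '')
    if 30<c[i][1]<400:
        e=(W[1]-W[0]) if np.linalg.norm(W[1]-W[0])>np.linalg.norm(W[2]-W[1]) else W[2]-W[1]
        print('   dir',(e/np.linalg.norm(e)).round(3))
# board top
Z=P[...,2]; box=np.zeros(Z.shape,bool); box[85:155,235:380]=1
b=box&(Z>30)&(Z<46)&(d>0)&(hsv[...,2]<110)&(hsv[...,0]<15)
b=cv2.morphologyEx(b.astype(np.uint8),cv2.MORPH_OPEN,np.ones((3,3)))
r=cv2.minAreaRect(np.argwhere(b)[:,::-1].astype(np.float32)); W=np.array([onz('top',*x,40) for x in cv2.boxPoints(r)])
print('board',W.round(1).tolist(),W.mean(0).round(1),Z[b>0].mean())
for nme,ua in(('brass',(262,295)),('steel',(320,355))):
  for cn in('top','side'):
    p2,d2=load(cn); P2=cloud(cn,d2)
    c0=onz('top',416/1.5,182/1.5,73) if nme=='brass' else onz('top',507/1.5,172/1.5,73)
    k=(d2>0)&(P2[...,2]>56)&(P2[...,2]<110)&(np.hypot(P2[...,0]-c0[0],P2[...,1]-c0[1])<50)
    Q=P2[k]; ce,w,L=fit(Q[:,:2]); print(nme,cn,len(Q),ce.round(1),'dir',w.round(3),'L',L.round(1),'z',Q[:,2].min().round(),Q[:,2].max().round())
a=cv2.resize(p[110:215,140:200,::-1],None,fx=5,fy=5,interpolation=2)
q=cv2.resize(load('side')[0][150:260,200:410,::-1],None,fx=2.2,fy=2.2,interpolation=2)
t=cv2.resize(p[85:155,235:380,::-1],None,fx=3.2,fy=3.2,interpolation=2)
o=np.zeros((525,790,3),np.uint8);o[:525,:300]=a;o[:q.shape[0],310:310+q.shape[1]]=q;o[270:270+t.shape[0],310:310+t.shape[1]]=t
cv2.imwrite('pics/crop1.png',o)
E
```

```text
rod? [350.7  44.2] 1723 ctr [ 861.7 -173.    46. ] sides 54.1 349.3 zmed 52.9 yaw 
   dir [-0.004 -1.     0.   ]
rod? [507.2 139.3] 972 ctr [ 595.9 -615.    46. ] sides 25.8 344.4 zmed 47.4 yaw 
   dir [-0.999  0.044  0.   ]
rod? [298.  114.2] 2140 ctr [642.1 -46.6  46. ] sides 333.1 105.3 zmed 40.8 yaw 
   dir [ 0.142 -0.99   0.   ]
rod? [ 69.3 149. ] 1494 ctr [554.8 639.2  46. ] sides 57.9 292.4 zmed 56.5 yaw 
   dir [-0.995 -0.099  0.   ]
rod? [ 31.4 152.4] 1512 ctr [543.4 748.7  46. ] sides 57.8 292.2 zmed 56.4 yaw 
   dir [-0.995 -0.098  0.   ]
rod? [339.1 127.8] 418 ctr [ 616.2 -127.    46. ] sides 182.0 30.4 zmed 40.5 yaw 
   dir [ 0.142 -0.99   0.   ]
rod? [167.7 164.2] 513 ctr [510.4 354.1  46. ] sides 21.3 215.6 zmed 57.2 yaw 
   dir [-0.934 -0.357  0.   ]
rod? [329.2 194.7] 270 ctr [ 421.8 -107.1   46. ] sides 148.8 14.8 zmed 16.6 yaw 
   dir [ 0.119 -0.993  0.   ]
rod? [177.7 268.6] 1124 ctr [214.1 319.2  46. ] sides 302.9 30.4 zmed 32.4 yaw 
   dir [ 0.732 -0.682  0.   ]
board [[673.6, 128.1, 40.0], [721.2, -207.9, 40.0], [611.1, -221.1, 40.0], [563.8, 112.5, 40.0]] [642.4 -47.1  40. ] 40.53933064626598
brass top 101 [627.7  43.3] dir [-0.66   0.751] L 54.5 z 56.0 106.0
brass side 170 [629.3  34.4] dir [ 0.684 -0.729] L 54.4 z 56.0 102.0
steel top 119 [ 648.5 -125.3] dir [ 0.141 -0.99 ] L 52.8 z 56.0 106.0
steel side 207 [ 648.6 -135.9] dir [ 0.161 -0.987] L 54.4 z 56.0 101.0
```

View pics/crop1.png

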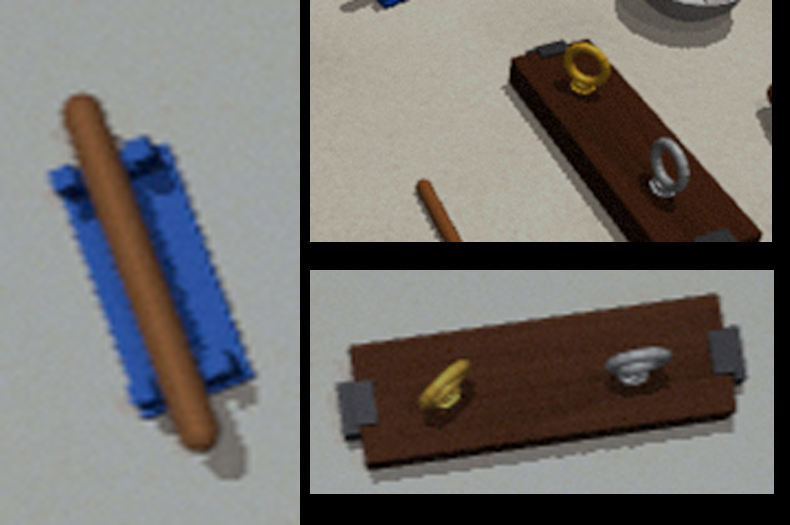

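The crop confirms the middle-sized rod on the rest. The brass eye, at the left end of the board, is turned about 34° off the board's length, and the steel eye is in line with it. I'll cross-check the centres once with the side view.

```bash
python3 - <<'E'
from h import *
w=np.array([-.672,.740]); nn=np.array([.740,.672])
for cn in('top','side'):
    p,d=load(cn); P=cloud(cn,d); hsv=cv2.cvtColor(p,cv2.COLOR_RGB2HSV)
    k=(d>0)&(P[...,2]>58)&(P[...,2]<112)&(np.hypot(P[...,0]-629,P[...,1]-39)<45)
    Q=P[k]; 
    for a,nm in((w,'w'),(nn,'n')):
        s=Q[:,:2]@a; print(cn,nm,s.min().round(1),s.max().round(1),'mid',((s.min()+s.max())/2).round(1),'ref',(np.array([629,39])@a).round(1))
    t=Q[Q[:,2]>92]; print('  upper pts',len(t),t.mean(0).round(1))
    # pin ends, mask
    m=((hsv[...,0]<16)&(hsv[...,1]>120)&(hsv[...,2]>40)&(d>0)&(np.hypot(P[...,0]-510,P[...,1]-354)<130)&(P[...,2]>38)).astype(np.uint8)
    r=cv2.minAreaRect(np.argwhere(m)[:,::-1].astype(np.float32)); W=np.array([onz(cn,*x,46) for x in cv2.boxPoints(r)])
    Q=P[m>0]; print('  pin rect ctr',W.mean(0).round(1),'cloud mean',Q.mean(0).round(1),'n',len(Q))
    c=Q[:,:2].mean(0); v=np.linalg.svd(Q[:,:2]-c,full_matrices=False)[2][0]; s=(Q[:,:2]-c)@v
    print('  dir',v.round(3),'mid along',(c+v*(s.min()+s.max())/2).round(1),'L',np.ptp(s).round(1))
E
```

```text
top w -418.0 -363.6 mid -390.8 ref -393.8
top n 489.2 500.2 mid 494.7 ref 491.7
  upper pts 56 [628.5  43.6  99.2]
  pin rect ctr [510.  353.9  46. ] cloud mean [507.7 350.5  56.6] n 513
  dir [-0.935 -0.355] mid along [509.3 351.2] L 214.5
side w -424.1 -369.7 mid -396.9 ref -393.8
side n 483.4 494.8 mid 489.1 ref 491.7
  upper pts 49 [630.2  34.6  96.3]
  pin rect ctr [512.3 350.7  46. ] cloud mean [507.1 341.5  51.6] n 392
  dir [-0.935 -0.355] mid along [512.  343.3] L 215.5
```

Call:
{"fn": "jog_arm", "kwargs": {
  "moves": [
    [[0.085, 0.16, -0.108, 0, 0, 0, 0.3], [0.085, 0.16, -0.108, 0, 0, 0, 0.3], [0.085, 0.3225, -0.2167, 0, 0, 0, 0.631], [0.085, 0.3225, -0.2167, 0, 0, 0, 0.631], [0.085, 0.3225, -0.2167, 0, 0, 0, 0.631], [0.085, 0.3225, -0.2167, -0.05, 0, 0, 0.631], [0.085, 0.3225, -0.2167, -0.1, 0, 0, 0.631], [0.085, 0.3225, -0.2167, -0.1, 0, 0, 0.631]]
  ],
  "force": 40
}}

```text
time: 0.77
eef_pos: [404.1, 385.1, 205.1]
tcp_rot: [3.14, -0.0, 1.936]
wrist_force: [0.4, -0.1, 0.0]
opening: 0.993
```

Call:
{"fn": "jog_arm", "kwargs": {
  "moves": [
    [[0.085, 0, 0, 0, 0, 0, 0], [0.085, 0, 0, 0, 0, 0, 0], [0.085, 0, 0, 0, 0, 0, 0], [0.085, 0, 0, 0, 0, 0, 0]]
  ]
}}

```text
time: 1.1
eef_pos: [401.8, 387.1, 205.8]
tcp_rot: [3.141, -0.001, 1.937]
wrist_force: [0.6, -0.0, -0.7]
opening: 0.996
```

Call:
{"fn": "jog_arm", "kwargs": {
  "moves": [
    [[0.085, 0.035, -0.024, -0.02, 0, 0, 0], [0.085, 0.0715, -0.049, -0.04, 0, 0, 0], [0.085, 0.0715, -0.049, -0.07, 0, 0, 0], [0.085, 0.0715, -0.049, -0.096, 0, 0, 0], [0.085, 0.0715, -0.049, -0.096, 0, 0, 0], [0.085, 0.0715, -0.049, -0.096, 0, 0, 0], [0.085, 0.0715, -0.049, -0.096, 0, 0, 0]]
  ]
}}

```text
time: 1.68
eef_pos: [474.2, 338.7, 111.3]
tcp_rot: [3.138, -0.0, 1.938]
wrist_force: [-0.2, 0.1, -0.3]
opening: 0.991
```

```bash
python3 - <<'E'
from h import *
s=env.read_state();print(s['eef_pos'],s['tcp_rot'],s['joint_positions'])
p,d=grab('top');q,_=grab('side')
a=cv2.resize(p[100:220,120:230,::-1],None,fx=4,fy=4,interpolation=2)
b=cv2.resize(q[80:180,200:290,::-1],None,fx=3.8,fy=3.8,interpolation=2)
o=np.zeros((480,790,3),np.uint8);o[:,:440]=a;o[:380,445:445+342]=b
cv2.imwrite('pics/g1.png',o)
E
```

```text
[474.15919892 338.71359652 111.30483842] [ 3.13842951e+00 -2.89769356e-04  1.93783789e+00] [ 4.12976155e-01  3.28224677e-01  1.69857055e+00  1.60879872e-04
  1.11162432e+00 -1.52493235e+00]
```

View pics/g1.png

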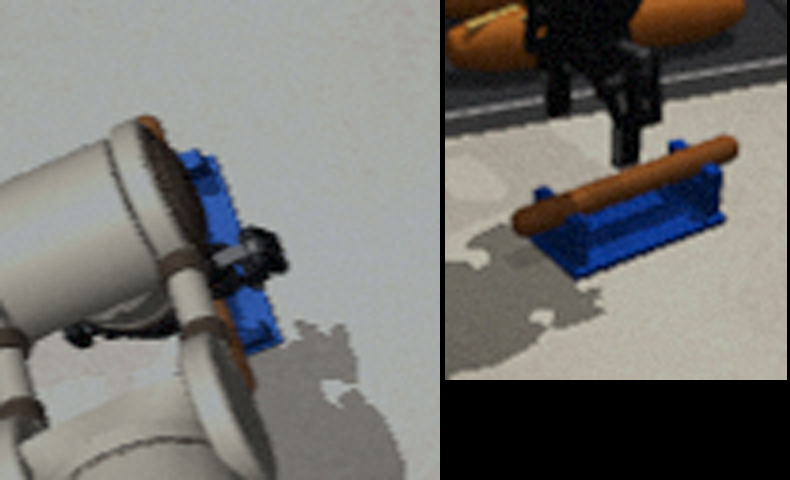

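The jaws sit over the pin between the cheeks: one finger is at (627,150) in the side crop, between the cheeks at (545,205) and (680,160). I'll go down now.

Call:
{"fn": "jog_arm", "kwargs": {
  "moves": [
    [[0.085, 0, 0, -0.025, 0, 0, 0], [0.085, 0, 0, -0.045, 0, 0, 0], [0.085, 0, 0, -0.059, 0, 0, 0], [0.085, 0, 0, -0.059, 0, 0, 0], [0.085, 0, 0, -0.059, 0, 0, 0]]
  ]
}}

```text
time: 2.2
eef_pos: [474.0, 337.8, 51.1]
tcp_rot: [3.141, -0.0, 1.937]
wrist_force: [0.8, 0.5, 0.2]
opening: 0.997
```

Call:
{"fn": "jog_arm", "kwargs": {
  "moves": [
    [[0.015, 0, 0, 0, 0, 0, 0], [0.015, 0, 0, 0, 0, 0, 0], [0.015, 0, 0, 0, 0, 0, 0], [0.015, 0, 0, 0, 0, 0, 0], [0.015, 0, 0, 0, 0, 0, 0], [0.015, 0, 0, 0, 0, 0, 0], [0.015, 0, 0, 0, 0, 0, 0], [0.015, 0, 0, 0, 0, 0, 0]]
  ],
  "force": 60
}}

```text
time: 2.87
eef_pos: [474.1, 337.4, 50.7]
tcp_rot: [3.141, -0.0, 1.936]
wrist_force: [-0.9, -0.3, 6.4]
opening: 0.263
```

Call:
{"fn": "jog_arm", "kwargs": {
  "moves": [
    [[0.015, 0, 0, 0.02, 0, 0, 0], [0.015, 0, 0, 0.045, 0, 0, 0], [0.015, 0, 0, 0.075, 0, 0, 0], [0.015, 0, 0, 0.11, 0, 0, 0], [0.015, 0, 0, 0.11, 0, 0, 0], [0.015, 0, 0, 0.11, 0, 0, 0]]
  ]
}}

```text
time: 3.37
eef_pos: [475.2, 337.8, 162.4]
tcp_rot: [3.136, -0.0, 1.936]
wrist_force: [0.4, 0.2, -0.7]
opening: 0.267
```

```bash
python3 - <<'E'
from h import *
s=env.read_state();print(s['eef_pos'],s['tcp_rot'],s['wrist_force'],s['wrist_torque'])
q,d=grab('side');P=cloud('side',d);hsv=cv2.cvtColor(q,cv2.COLOR_RGB2HSV)
m=(hsv[...,0]<16)&(hsv[...,1]>120)&(hsv[...,2]>40)&(d>0)&(P[...,2]>115)&(P[...,2]<210)
n,l,st,c=cv2.connectedComponentsWithStats(m.astype(np.uint8))
for i in range(1,n):
    if st[i,4]>30:
        Q=P[l==i];a=Q[Q[:,0]<Q[:,0].min()+12].mean(0);b=Q[Q[:,0]>Q[:,0].max()-12].mean(0);print(c[i],st[i,4],a.round(1),b.round(1),np.ptp(Q,axis=0).round(1))
E
```

```text
[475.24362541 337.81509114 162.42684662] [ 3.13647883e+00 -2.20898246e-04  1.93592232e+00] [ 0.35074769  0.15706954 -0.71446969] [-0.04464584  0.04372298  0.0023961 ]
[263.60909091  90.32272727] 220 [502.5 330.6 159.6] [606.5 377.2 162. ] [118.1  90.8  33.7]
[227.32258065 102.06451613] 155 [417.1 307.6 161.5] [467.5 324.3 164.1] [63.4 37.3 19.6]
```

Call:
{"fn": "jog_arm", "kwargs": {
  "moves": [
    [[0.015, 0.003, -0.03, 0, 0, 0, 0.04], [0.015, 0.004, -0.06, 0, 0, 0, 0.08], [0.015, 0.005, -0.095, 0, 0, 0, 0.13], [0.015, 0.006, -0.13, 0, 0, 0, 0.18], [0.015, 0.007, -0.165, 0, 0, 0, 0.23], [0.015, 0.008, -0.2, 0, 0, 0, 0.27], [0.015, 0.009, -0.235, 0, 0, 0, 0.31], [0.015, 0.01, -0.27, 0, 0, 0, 0.34]]
  ]
}}

```text
time: 4.08
eef_pos: [482.0, 65.7, 157.8]
tcp_rot: [-3.139, -0.003, 2.278]
wrist_force: [0.3, 0.5, -1.2]
opening: 0.258
```

Call:
{"fn": "jog_arm", "kwargs": {
  "moves": [
    [[0.015, 0.001, -0.035, 0, 0, 0, 0.02], [0.015, 0.002, -0.07, 0, 0, 0, 0.032], [0.015, 0.003, -0.11, 0, 0, 0, 0.032], [0.015, 0.003, -0.14, 0, 0, 0, 0.032], [0.015, 0.003, -0.157, 0, 0, 0, 0.032], [0.015, 0.003, -0.157, 0, 0, 0, 0.032], [0.015, 0.003, -0.157, 0, 0, 0, 0.032], [0.015, 0.003, -0.157, 0, 0, 0, 0.032]]
  ]
}}

```text
time: 4.75
eef_pos: [485.8, -88.7, 158.6]
tcp_rot: [-3.141, -0.003, 2.308]
wrist_force: [0.0, 0.1, 0.5]
opening: 0.264
```

Call:
{"fn": "jog_arm", "kwargs": {
  "moves": [
    [[0.015, 0.002, 0, -0.03, 0, 0, 0], [0.015, 0.002, 0, -0.06, 0, 0, 0], [0.015, 0.002, 0, -0.081, 0, 0, 0], [0.015, 0.002, 0, -0.081, 0, 0, 0], [0.015, 0.002, 0, -0.081, 0, 0, 0], [0.015, 0.002, 0, -0.081, 0, 0, 0]]
  ]
}}

```text
time: 5.25
eef_pos: [489.6, -89.4, 80.2]
tcp_rot: [3.141, 0.001, 2.309]
wrist_force: [0.7, -1.0, -0.3]
opening: 0.261
```

```bash
python3 - <<'E'
from h import *
for _ in range(3):
    p,d0=grab('top');s=env.read_state();print(s['eef_pos'].round(1),s['tcp_rot'].round(3))
q,d1=grab('side')
for n,(p,d) in (('top',(p,d0)),('side',(q,d1))):
    P=cloud(n,d);hsv=cv2.cvtColor(p,cv2.COLOR_RGB2HSV)
    m=(hsv[...,0]<16)&(hsv[...,1]>120)&(hsv[...,2]>40)&(d>0)&(P[...,2]>60)&(P[...,2]<110)&(P[...,0]>495)&(P[...,0]<625)&(abs(P[...,1])<90)
    Q=P[m]; g=Q[:,:2]@[.74,.672]; 
    for lo,hi in((0,15),(30,45),(60,75),(90,105)):
        t=Q[(g>g.max()-hi)&(g<g.max()-lo)]
        if len(t): print(n,'pin slice',lo,t.mean(0).round(1),len(t))
    k=(d>0)&(hsv[...,0]>17)&(hsv[...,0]<35)&(hsv[...,1]>90)&(P[...,2]>60)&(P[...,2]<112)&(np.hypot(P[...,0]-629,P[...,1]-39)<45)
    e=P[k]; print(n,'eye lat mid',[(e[:,:2]@[-.672,.74]).min().round(1),(e[:,:2]@[-.672,.74]).max().round(1)],'pin lat',np.median(Q[:,:2]@[-.672,.74]).round(1),len(e))
a=cv2.resize(p:=load('top')[0][95:205,235:345,::-1],None,fx=3.6,fy=3.6,interpolation=2)
b=cv2.resize(q[150:260,250:360,::-1],None,fx=3.6,fy=3.6,interpolation=2)
cv2.imwrite('pics/i1.png',np.hstack([a,b]))
E
```

```text
[490.1 -89.8  80.8] [3.140e+00 3.000e-03 2.309e+00]
[490.2 -90.   80.9] [3.140e+00 3.000e-03 2.309e+00]
[490.1 -90.1  80.9] [3.140e+00 3.000e-03 2.308e+00]
top pin slice 60 [584.9   0.6  86.8] 45
top pin slice 90 [563.  -19.6  86.8] 42
top eye lat mid [np.float64(-418.5), np.float64(-363.3)] pin lat -391.9 86
side pin slice 0 [591.9  -3.7  83.2] 34
side pin slice 30 [574.1 -25.6  81.8] 28
side pin slice 60 [549.2 -53.9  75.9] 4
side pin slice 90 [534.9 -66.2  79.3] 3
side eye lat mid [np.float64(-423.9), np.float64(-368.0)] pin lat -404.2 141
```

View pics/i1.png

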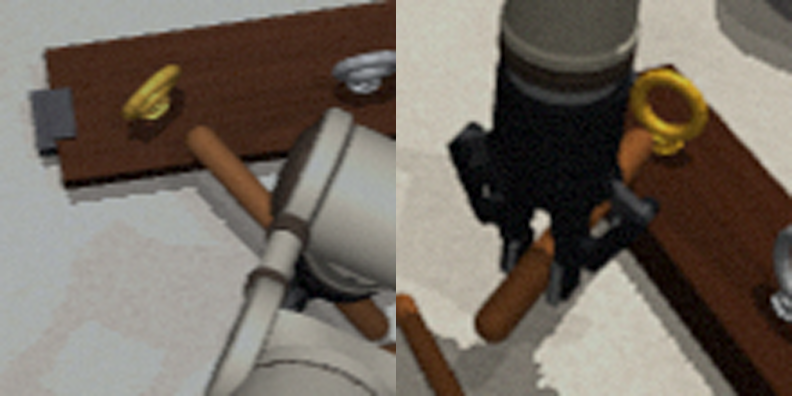

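The top crop shows the tip at (200,137), heading for the eye at (152,95) and square to its loop. It is about 2 mm to the right of the centre and 2 mm high, so I'll correct that and start inserting.

Call:
{"fn": "jog_arm", "kwargs": {
  "moves": [
    [[0.015, -0.001, 0.001, -0.002, 0, 0, 0], [0.015, 0.0065, 0.0078, -0.0022, 0, 0, 0], [0.015, 0.014, 0.0145, -0.0022, 0, 0, 0], [0.015, 0.021, 0.021, -0.0022, 0, 0, 0], [0.015, 0.0285, 0.0278, -0.0022, 0, 0, 0], [0.015, 0.036, 0.0345, -0.0022, 0, 0, 0], [0.015, 0.0435, 0.0415, -0.0022, 0, 0, 0], [0.015, 0.0435, 0.0415, -0.0022, 0, 0, 0]]
  ]
}}

```text
time: 6.12
eef_pos: [533.8, -46.9, 77.0]
tcp_rot: [3.141, 0.001, 2.31]
wrist_force: [-1.1, -1.0, -0.4]
opening: 0.265
```

```bash
python3 - <<'E'
from h import *
p,_=grab('top');q,_=grab('side');s=env.read_state();print(s['eef_pos'].round(1),s['tcp_rot'].round(3),s['wrist_force'].round(1),s['wrist_torque'].round(2))
a=cv2.resize(p[95:175,240:320,::-1],None,fx=5,fy=5,interpolation=2)
b=cv2.resize(q[150:230,280:360,::-1],None,fx=5,fy=5,interpolation=2)
cv2.imwrite('pics/i2.png',np.hstack([a,b])[:,:800])
E
```

```text
[532.5 -47.9  76.7] [-3.141 -0.     2.309] [ 0.   0.1 -0.3] [-0.03  0.04  0.01]
```

View pics/i2.png

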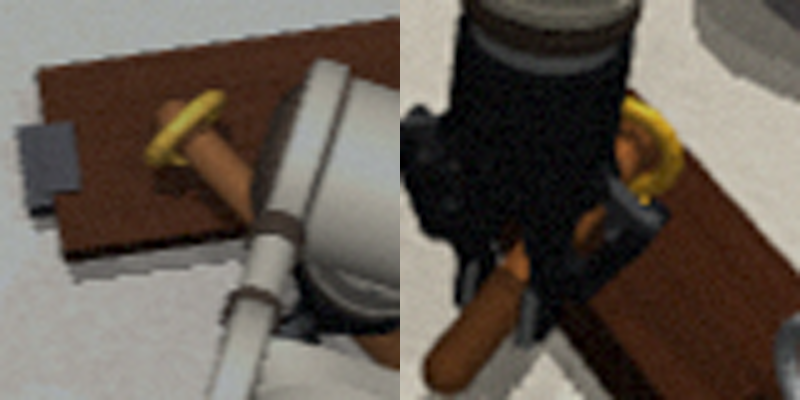

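The tip is through the loop: in the top crop it emerges at (172,110) beyond the ring at (185,130). No force is showing, so I'll carry on.

Call:
{"fn": "jog_arm", "kwargs": {
  "moves": [
    [[0.015, 0.0075, 0.0067, 0.001, 0, 0, 0], [0.015, 0.015, 0.0135, 0.001, 0, 0, 0], [0.015, 0.0225, 0.0202, 0.001, 0, 0, 0], [0.015, 0.03, 0.027, 0.001, 0, 0, 0], [0.015, 0.0375, 0.0337, 0.001, 0, 0, 0], [0.015, 0.045, 0.041, 0.001, 0, 0, 0], [0.015, 0.053, 0.048, 0.001, 0, 0, 0], [0.015, 0.061, 0.0555, 0.001, 0, 0, 0]]
  ]
}}

```text
time: 6.88
eef_pos: [594.0, 8.0, 77.8]
tcp_rot: [-3.142, -0.0, 2.308]
wrist_force: [-0.5, -0.5, -0.4]
opening: 0.265
```

Call:
{"fn": "jog_arm", "kwargs": {
  "moves": [
    [[0.015, 0, 0, 0, 0, 0, 0], [0.015, 0, 0, 0, 0, 0, 0], [0.015, 0, 0, 0, 0, 0, 0]]
  ]
}}

```text
time: 7.13
eef_pos: [593.0, 7.1, 77.6]
tcp_rot: [-3.141, -0.0, 2.308]
wrist_force: [0.3, -0.9, -0.8]
opening: 0.264
```

Call:
{"fn": "jog_arm", "kwargs": {
  "moves": [
    [[0.015, -0.0032, 0.004, 0, 0, 0, -0.105], [0.015, -0.0059, 0.0082, 0, 0, 0, -0.209], [0.015, -0.0081, 0.0127, 0, 0, 0, -0.314], [0.015, -0.0099, 0.0174, 0, 0, 0, -0.419], [0.015, -0.0111, 0.0223, 0, 0, 0, -0.524], [0.015, -0.0119, 0.0273, 0, 0, 0, -0.628], [0.015, -0.0119, 0.0273, 0, 0, 0, -0.628], [0.015, -0.0119, 0.0273, 0, 0, 0, -0.628]]
  ]
}}

```text
time: 7.8
eef_pos: [581.0, 34.2, 77.8]
tcp_rot: [-3.141, 0.0, 1.683]
wrist_force: [0.4, -0.5, -0.7]
opening: 0.266
```

```bash
python3 - <<'E'
from h import *
s=env.read_state();print(s['eef_pos'].round(1),s['tcp_rot'].round(3),s['wrist_force'].round(1),s['wrist_torque'].round(2),s['joint_positions'].round(2))
E
```

```text
[581.   34.2  77.8] [-3.141  0.     1.683] [ 0.4 -0.5 -0.7] [0.04 0.06 0.02] [-0.15  0.38  1.71 -0.    1.05 -1.83]
```

Call:
{"fn": "jog_arm", "kwargs": {
  "moves": [
    [[0.015, -0.0002, 0.0042, 0, 0, 0, -0.087], [0.015, -0.0001, 0.0084, 0, 0, 0, -0.175], [0.015, 0.0005, 0.0125, 0, 0, 0, -0.262], [0.015, 0.0013, 0.0166, 0, 0, 0, -0.349], [0.015, 0.0026, 0.0207, 0, 0, 0, -0.436], [0.015, 0.0041, 0.0245, 0, 0, 0, -0.524], [0.015, 0.0041, 0.0245, 0, 0, 0, -0.524], [0.015, 0.0041, 0.0245, 0, 0, 0, -0.524]]
  ]
}}

```text
time: 8.47
eef_pos: [585.5, 59.2, 77.9]
tcp_rot: [-3.142, -0.001, 1.16]
wrist_force: [-0.1, 4.3, -1.3]
opening: 0.262
```

```bash
cat > eye.py <<'E'
from h import *
s=env.read_state();print(s['eef_pos'].round(1),s['tcp_rot'].round(3),s['wrist_force'].round(1),s['wrist_torque'].round(2))
for cn in('top','side'):
    p,d=grab(cn);P=cloud(cn,d);hsv=cv2.cvtColor(p,cv2.COLOR_RGB2HSV)
    k=(d>0)&(hsv[...,0]>19)&(hsv[...,0]<35)&(hsv[...,1]>90)&(P[...,2]>62)&(P[...,2]<112)&(np.hypot(P[...,0]-629,P[...,1]-39)<45)
    Q=P[k][:,:2]
    if len(Q)<10: print(cn,'few');continue
    c=Q.mean(0);w=np.linalg.svd(Q-c,full_matrices=False)[2][0];w=w*np.sign(w[1])
    print(cn,len(Q),c.round(1),'loop deg',np.degrees(np.arctan2(w[1],w[0])).round(1),'L',np.ptp((Q-c)@w).round(1),'(board 98.2)')
E
python3 eye.py; python3 - <<'E'
from h import *
p=load('top')[0];q=load('side')[0]
a=cv2.resize(p[85:165,240:320,::-1],None,fx=5,fy=5,interpolation=2)
b=cv2.resize(q[140:220,280:360,::-1],None,fx=5,fy=5,interpolation=2)
cv2.imwrite('pics/t1.png',np.hstack([a,b]))
E
```

```text
[585.5  59.2  77.9] [-3.142e+00 -1.000e-03  1.160e+00] [-0.1  4.3 -1.3] [ 0.68 -0.14  0.27]
top few
side 89 [632.3  26.3] loop deg 109.5 L 47.7 (board 98.2)
```

View pics/t1.png

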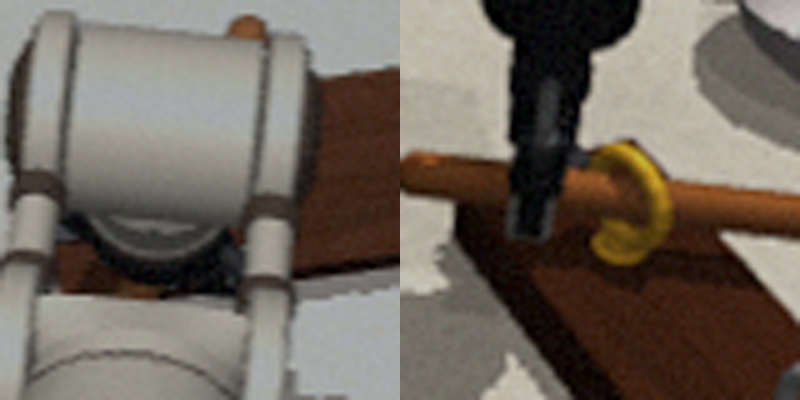

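The side crop shows the pin through the brass ring at (630,205), with the ring turning. The pin is at -23.5° and the wrist feels the drag. I'll continue in small steps.

Call:
{"fn": "jog_arm", "kwargs": {
  "moves": [
    [[0.015, 0.0007, 0.0016, 0, 0, 0, -0.035], [0.015, 0.0015, 0.0031, 0, 0, 0, -0.07], [0.015, 0.0023, 0.0046, 0, 0, 0, -0.105], [0.015, 0.0023, 0.0046, 0, 0, 0, -0.105], [0.015, 0.0023, 0.0046, 0, 0, 0, -0.105]]
  ]
}}

```text
time: 8.98
eef_pos: [587.8, 63.7, 77.9]
tcp_rot: [-3.142, -0.001, 1.053]
wrist_force: [1.8, 4.7, -1.2]
opening: 0.259
```

```bash
python3 eye.py
```

```text
[587.8  63.7  77.9] [-3.142e+00 -1.000e-03  1.053e+00] [ 1.8  4.7 -1.2] [ 0.78 -0.14  0.37]
top few
side 87 [630.7  28.2] loop deg 108.5 L 63.3 (board 98.2)
```

Call:
{"fn": "jog_arm", "kwargs": {
  "moves": [
    [[0.015, 0.0009, 0.0014, 0, 0, 0, -0.035], [0.015, 0.0018, 0.0028, 0, 0, 0, -0.07], [0.015, 0.0018, 0.0028, 0, 0, 0, -0.07], [0.015, 0.0018, 0.0028, 0, 0, 0, -0.07]]
  ]
}}

```text
time: 9.42
eef_pos: [589.6, 66.6, 77.9]
tcp_rot: [-3.141, -0.001, 0.983]
wrist_force: [1.9, 5.3, -1.0]
opening: 0.265
```

```bash
python3 eye.py
```

```text
[589.6  66.6  77.9] [-3.141e+00 -1.000e-03  9.830e-01] [ 1.9  5.3 -1. ] [ 0.84 -0.14  0.32]
top few
side 92 [631.1  26.3] loop deg 101.5 L 52.7 (board 98.2)
```

Call:
{"fn": "jog_arm", "kwargs": {
  "moves": [
    [[0.015, 0.001, 0.0013, 0, 0, 0, -0.035], [0.015, 0.002, 0.0026, 0, 0, 0, -0.07], [0.015, 0.002, 0.0026, 0, 0, 0, -0.07], [0.015, 0.002, 0.0026, 0, 0, 0, -0.07]]
  ]
}}

```text
time: 9.85
eef_pos: [591.1, 68.5, 77.8]
tcp_rot: [-3.141, 0.002, 0.915]
wrist_force: [-2.9, 1.3, 0.4]
opening: 0.261
```

```bash
python3 eye.py
```

```text
[591.1  68.5  77.8] [-3.141e+00  2.000e-03  9.150e-01] [-2.9  1.3  0.4] [0.31 0.3  1.25]
top few
side 86 [630.6  25.5] loop deg 99.5 L 49.1 (board 98.2)
```

The torque jumped from 0.32 to 1.25 N m, so it is at the stop. I'll give it one small extra nudge to confirm.

Call:
{"fn": "jog_arm", "kwargs": {
  "moves": [
    [[0.015, 0.0005, 0.0006, 0, 0, 0, -0.018], [0.015, 0.001, 0.0012, 0, 0, 0, -0.035], [0.015, 0.001, 0.0012, 0, 0, 0, -0.035]]
  ]
}}

```text
time: 10.2
eef_pos: [591.6, 69.3, 77.7]
tcp_rot: [-3.141, 0.004, 0.877]
wrist_force: [-6.1, -2.6, 2.8]
opening: 0.257
```

```bash
python3 eye.py
```

```text
[591.6  69.3  77.7] [-3.141  0.004  0.877] [-6.1 -2.6  2.8] [-0.37  0.83  1.83]
top few
side 84 [629.8  26.3] loop deg 105.0 L 48.3 (board 98.2)
```

Call:
{"fn": "jog_arm", "kwargs": {
  "moves": [
    [[0.015, -0.0015, -0.002, 0, 0, 0, 0.052], [0.015, -0.0029, -0.0041, 0, 0, 0, 0.105], [0.015, -0.0008, -0.0054, 0, 0, 0, 0.105], [0.015, 0.0014, -0.0067, 0, 0, 0, 0.105], [0.015, 0.0014, -0.0067, -0.0015, 0, 0, 0.105], [0.015, 0.0014, -0.0067, -0.003, 0, 0, 0.105], [0.015, 0.0014, -0.0067, -0.003, 0, 0, 0.105]]
  ]
}}

```text
time: 10.88
eef_pos: [595.3, 63.2, 75.6]
tcp_rot: [3.139, -0.001, 0.98]
wrist_force: [0.5, 1.3, 2.9]
opening: 0.268
```

```bash
python3 eye.py
```

```text
[595.3  63.2  75.6] [ 3.139e+00 -1.000e-03  9.800e-01] [0.5 1.3 2.9] [ 0.26 -0.41  0.17]
top few
side 90 [629.7  27.1] loop deg 104.4 L 52.7 (board 98.2)
```

Light contact with the loop's bottom, so I'll release gently and let it settle before lifting.

Call:
{"fn": "jog_arm", "kwargs": {
  "moves": [
    [[0.03, 0, 0, 0, 0, 0, 0], [0.035, 0, 0, 0, 0, 0, 0], [0.045, 0, 0, 0, 0, 0, 0], [0.06, 0, 0, 0, 0, 0, 0], [0.075, 0, 0, 0, 0, 0, 0], [0.075, 0, 0, 0, 0, 0, 0], [0.075, 0, 0, 0, 0, 0, 0]]
  ]
}}

```text
time: 11.57
eef_pos: [593.8, 63.4, 74.7]
tcp_rot: [-3.141, 0.0, 0.981]
wrist_force: [0.9, -0.1, -0.8]
opening: 0.879
```

```bash
python3 eye.py; python3 - <<'E'
from h import *
q=load('side')[0]
cv2.imwrite('pics/r1.png',cv2.resize(q[130:230,250:370,::-1],None,fx=5,fy=5,interpolation=2))
E
```

```text
[593.8  63.4  74.7] [-3.141  0.     0.981] [ 0.9 -0.1 -0.8] [-0.02 -0.05  0.02]
top few
side 94 [630.1  29.8] loop deg 99.0 L 50.9 (board 98.2)
```

View pics/r1.png

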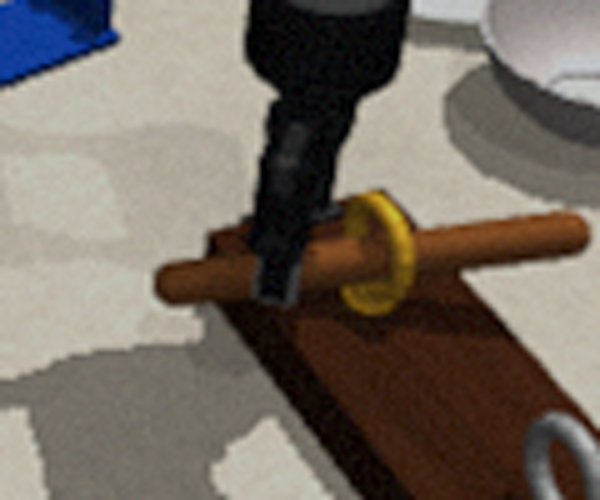

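The pin has tilted slightly onto the board edge and stays in the ring at (380,250), with the fingers clear. I'll lift off.

Call:
{"fn": "jog_arm", "kwargs": {
  "moves": [
    [[0.085, 0, 0, 0, 0, 0, 0], [0.085, 0, 0, 0.01, 0, 0, 0], [0.085, 0, 0, 0.025, 0, 0, 0], [0.085, 0, 0, 0.05, 0, 0, 0], [0.085, 0, 0, 0.08, 0, 0, 0], [0.085, -0.03, 0.02, 0.11, 0, 0, 0], [0.085, -0.06, 0.05, 0.13, 0, 0, 0], [0.085, -0.09, 0.08, 0.15, 0, 0, 0]]
  ]
}}

```text
time: 12.33
eef_pos: [513.6, 133.8, 220.8]
tcp_rot: [3.139, -0.002, 0.979]
wrist_force: [0.2, 0.5, 0.5]
opening: 0.997
```

Call:
{"fn": "jog_arm", "kwargs": {
  "moves": [
    [[0.085, -0.03, 0.04, 0.02, 0, 0, 0], [0.085, -0.06, 0.08, 0.02, 0, 0, 0], [0.085, -0.09, 0.12, 0.02, 0, 0, 0], [0.085, -0.12, 0.15, 0.02, 0, 0, 0], [0.085, -0.15, 0.18, 0.02, 0, 0, 0], [0.085, -0.15, 0.2, 0.02, 0, 0, 0], [0.085, -0.15, 0.2, 0.02, 0, 0, 0], [0.085, -0.15, 0.2, 0.02, 0, 0, 0]]
  ]
}}

```text
time: 13.0
eef_pos: [362.6, 335.3, 239.1]
tcp_rot: [3.141, -0.001, 0.986]
wrist_force: [0.3, -0.3, 0.1]
opening: 0.996
```

```bash
python3 eye.py; python3 - <<'E'
from h import *
p,q=load('top')[0],load('side')[0]
a=cv2.resize(p[80:180,230:380,::-1],None,fx=5.2,fy=5.2,interpolation=2)[:590]
b=cv2.resize(q[150:270,260:410,::-1],None,fx=2.6,fy=2.6,interpolation=2)
a=cv2.resize(p[80:180,230:380,::-1],None,fx=2.6,fy=2.6,interpolation=2)
o=np.zeros((312,785,3),np.uint8);o[:260,:390]=a;o[:,395:785]=b
cv2.imwrite('pics/f1.png',o)
d=load('side')[1];P=cloud('side',d)
for cn in('top','side'):
    d=load(cn)[1];P=cloud(cn,d);k=(d>0)&(P[...,2]>58)&(P[...,2]<112)&(np.hypot(P[...,0]-648.5,P[...,1]+130)<45)
    Q=P[k][:,:2];w=np.linalg.svd(Q-Q.mean(0),full_matrices=False)[2][0];w*=np.sign(w[1]);print('steel',cn,np.degrees(np.arctan2(w[1],w[0])).round(1))
E
```

```text
[362.6 335.3 239.1] [ 3.141e+00 -1.000e-03  9.860e-01] [ 0.3 -0.3  0.1] [-0.05 -0.04  0.04]
top 78 [628.1  42.7] loop deg 98.5 L 54.0 (board 98.2)
side 93 [630.   30.1] loop deg 99.9 L 48.2 (board 98.2)
steel top 97.8
steel side 99.4
```

View pics/f1.png

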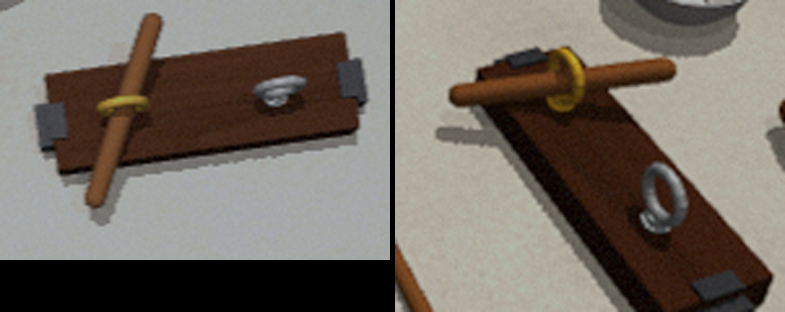

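The brass ring at (123,105) is in line with the board, the pin rests through it, and the steel ring is unchanged. I'll check quickly that nothing is creeping, then hand in.

```bash
python3 - <<'E'
from h import *
def pin():
    p,d=imaging.grab_frame('top');P=cloud('top',d);h=cv2.cvtColor(p,cv2.COLOR_RGB2HSV)
    m=(h[...,0]<16)&(h[...,1]>110)&(h[...,2]>60)&(P[...,2]>46)&(np.hypot(P[...,0]-629,P[...,1]-39)<140)
    Q=P[m];return Q[:,0].min().round(1),Q[:,0].max().round(1),Q.mean(0).round(1),len(Q)
print(pin())
for _ in range(15): imaging.grab_frame('side')
print(pin(), env.read_state()['time']); 
E
```

```text
(np.float64(524.0), np.float64(722.9), array([623.4,  39.2,  75.2]), 592)
(np.float64(524.0), np.float64(722.9), array([623.8,  40.5,  75.3]), 584) 13.95
```

```bash
python3 -c "
from plant import ticket; print(ticket.hand_in())"
```

```text
the job is handed in; nothing more can be done
None
```

The brass eye is tight and in line with the board, the pin is resting in its loop, and the job is handed in, at about 14 s on the robot's clock. I took the middle-sized pin off the blue rest, slid it through the brass loop and turned the eye clockwise to its stop. Then I backed off about 6°, let go and moved the arm clear.

**Last checks:**
- **Stop:** the wrist torque rose from about 0.3 to 1.8 N m at the end of the turn.
- **Brass loop:** it reads 98.5° in the top view and 99.9° in the side view, against 98.2° for the board. The side reading is partly hidden by the pin.
- **Steel eye:** it reads 97.8° in the top view and 99.4° in the side view, so it has not moved.
- **Pin:** it rests slightly tilted in the brass loop; its ends stayed put over about 0.8 s of watching.

**Disagreement:** the two cameras' depth readings differed by up to about 10 mm in y, so I used the average. The insertion met no resistance.

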